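Clip the tool bin shut in order

TASK

Shut the grey tool bin against the rain: push its lid down until it is fully shut, then press its three coloured clips fully down one after another, red first, then yellow, then blue. Do it all by pressing with the closed fingers; pick nothing up, do not lift the lid, and leave the bottle and the tools beside the bin where they are.

Things in the scene. Friction and masses are not known exactly. Their poses are not given: they have to be found in the camera images.
- bin: Grey open plastic tool bin, fixed, 180 (x) by 240 (y) by 110 mm high. Origin: centre of its underside, on the shelf (height 0); z up, x from the front (robot) side to the lid's hinge side. Three black ears, 36 mm square, each with one coloured clip, stand against the front, left and right walls, centres at (x, y) = (-108, 0), (0, 138), (0, -138) mm; ear tops 118 mm high. Colours change places.
- lid (a joint): Angle of the flat light grey lid (180 by 240 by 8 mm, about 0.22 kg): 0 = shut, grows as it opens upward about the hinge line (x = 90 mm, height 110 mm in the bin's frame); it starts ajar at 0.2 to 0.5 rad. A stiff hinge keeps it where it is left; about 2 N down near the front edge closes it, to a stop at 0.
- lid_press (a point): Point on the lid's top face, on its middle line, 30 mm in from the front edge and 150 mm from the hinge line; it moves with the lid and is 118 mm above the shelf when shut (then x = -60, y = 0 mm in the bin's frame).
- red_clip (a joint): Travel of the red push clip, straight down: 0 = up (start), 0.010 m = fully down against its stop. About 3 N moves it and it stays where it is left (no spring).
- red_clip_top (a point): Centre of the flat top of the red clip, a red plastic cap 28 mm square in a black ear at the bin's side; its top is 131 mm above the shelf when up and 121 mm when fully down, still 3 mm above the ear. z up, turned with the bin.
- yellow_clip (a joint): Travel of the yellow push clip, straight down: 0 = up (start), 0.010 m = fully down against its stop. About 3 N moves it and it stays where it is left (no spring).
- yellow_clip_top (a point): Centre of the flat top of the yellow clip, a yellow plastic cap 28 mm square in a black ear at the bin's side; its top is 131 mm above the shelf when up and 121 mm when fully down, still 3 mm above the ear. z up, turned with the bin.
- blue_clip (a joint): Travel of the blue push clip, straight down: 0 = up (start), 0.010 m = fully down against its stop. About 3 N moves it and it stays where it is left (no spring).
- blue_clip_top (a point): Centre of the flat top of the blue clip, a blue plastic cap 28 mm square in a black ear at the bin's side; its top is 131 mm above the shelf when up and 121 mm when fully down, still 3 mm above the ear. z up, turned with the bin.
- lube_bottle: Closed green bottle with a black cap, standing, 44 mm across, 130 mm high; origin at the centre of its underside. To be left alone.
- pedal_wrench: Aluminium pedal wrench lying flat, 280 mm long along its x axis, under 20 mm high; to be left alone.
- tire_levers: Pair of black nylon tire levers clipped side by side, lying flat, 120 by 40 by 15 mm, long along x, origin on the underside; to be left alone.
- cassette_tool: Small steel cassette tool lying flat, bar 90 by 20 by 6 mm along its x with a boss on top to 21 mm; origin at the middle of its underside; to be left alone.

How it is judged:
On the way, in this order (a step that is already met when the one before it is completed fails the run):
1. the lid is pushed shut (value of joint lid below 0.04 rad), for 0.1 s.
2. the red clip is pressed down (value of joint red_clip above 0.008 m), for 0.1 s.
3. the yellow clip is pressed down (value of joint yellow_clip above 0.008 m), for 0.1 s.
4. the blue clip is pressed down (value of joint blue_clip above 0.008 m), for 0.1 s.
At the end, for the whole second after the job is handed in: The lid is shut (under 0.04 rad), all three clips are down (at least 8 of their 10 mm), and the bottle, wrench, tire levers and cassette tool are within 20 mm of where they started (value of joint lid below 0.04 rad and value of joint each of red_clip, yellow_clip, blue_clip above 0.008 m and distance of each of lube_bottle, pedal_wrench, tire_levers, cassette_tool from where it was at the start of the episode below 0.02 m); the robot touches nothing.
It fails at once if the lid is lifted open instead of pushed shut (value of joint lid above 0.65 rad).
It fails at once if a clip is pressed while the lid is still open (value of joint lid above 0.06 rad and value of joint any of red_clip, yellow_clip, blue_clip above 0.005 m).
It fails at once if the yellow or blue clip is pressed before the red one is down (value of joint red_clip below 0.008 m and value of joint any of yellow_clip, blue_clip above 0.005 m).
It fails at once if the blue clip is pressed before the yellow one is down (value of joint yellow_clip below 0.008 m and value of joint blue_clip above 0.005 m).
It fails at once if the bottle, wrench, tire levers or cassette tool is lifted, carried or knocked aside (moved 20 mm) (distance of any of lube_bottle, pedal_wrench, tire_levers, cassette_tool from where it was at the start of the episode above 0.02 m).
It also fails if it takes over 51 s, if anything falls off the work surface, if the arm or the gripper's body presses on something with over 40 N, if the wrist force passes 120 N, or if a joint passes its speed limit or range.

ROBOT

A 6-joint arm with a two-finger parallel gripper is mounted at the origin on the work surface. World frame = base frame: x ahead of the robot, y to its left, z up, the work surface at z = 0. Lengths are in m, angles in rad, forces in N, time in s.
With the tool pointing down it reaches from about 0.275 to 0.825 m from the base axis. Payload 4.9 kg.
Tool frame: the origin (TCP) lies at the very end of the fingers, on their centre line; the grasp point (between the pads) lies 19 mm behind it; z points along the fingers, y is the line along which they close (so a half turn about z gives the same grasp; the last joint's range is limited). The gripper opens to 85 mm and grips with 20 to 120 N. Pads are 22 mm wide; open, the fingers measure 114 mm over their backs; the gripper's body (76 mm by 85 mm) begins 54 mm behind the grasp point. The pads swing forward as they close: fully open they stand 13 mm farther back than shut.
Start: joints at [1.062, 0.326, -0.193, 1.052, 0, 1.437], TCP at [0.201, 0.512, 0.231] pointing down, gripper open.
Joint ranges: [-2.65, 2.65], [-0.97, 1.79], [-1.3, 1.35], [-1.93, 2.1], [-1.47, 1.37], [-3.14, 3.14]. Speed limits (rad/s): [2.57, 2.57, 3.14, 3.14, 3.14, 3.14].

INTERFACE

Orientations are given as a unit quaternion [x, y, z, w].
In Python, from plant import bot, viewer gives the robot as it stands.
- The arm moves only by the shell command python3 -m handwheel 'ROWS' [FORCE]. ROWS is JSON, a list of rows, each an object of numbers: "x", "y", "z": the shift along the world's x, y, z in mm; "ax", "ay", "az": the turn, a rotation vector about the world's x, y, z in rad; "grip": the closure in counts, from 0 (fully open) to 255 (shut). In form: [{"x": .., "y": .., "z": .., "ax": .., "ay": .., "az": .., "grip": ..}, ...]. A call has 1 to 5 rows; each row shifts and turns the commanded pose from where the row before left it; what a row does not reach is not made up. A row lasts 1/12 s, in which the tool goes at most 41.7 mm and 7.16 degrees, less where a joint would pass 70% of its speed; a pose out of reach is approached as far as the arm can. A call is refused whole if a number of a shift passes 41.7 or a number of a turn 0.125, either way. A call with a gripper value outside its range is refused whole. The fingers move at their own pace and stop on an object; FORCE is the grip in N (left out, the last holds). Time passes only in rows, so rows that do not move let the fingers close. It gives the time, the measured TCP pose, the force, the opening and the grip force at its end, in the units of the state.
- bot.observe(): the state, without advancing time (a new reading comes with each control period).
- viewer.capture(name): name is "scene" or "top" or "wrist"; returns a dict with "img" (384x512x3 uint8, blue, green, red), "fx", "fy", "cx", "cy" (pixels), "R" (3x3) and "t" (3): a world point X has camera coordinates R X + t; the wrist camera has in their place "hand_eye" (4x4, takes a point from camera to tool coordinates, whose origin is the TCP and whose axes are the flange's). Camera axes: x right, y down, z forward; pixel columns grow to the right and rows downward; lengths in m; the calibration is good to about 2 mm. A picture is of the moment at which its call begins: read the wrist's pose just before it. There is no depth.
- bot.sign_off(): hands the job in; it is judged then, once.
The state is a dict: "time_s": time; "qpos": joint angles; "qd": joint speeds; "joint_torque": joint torques, N m; "position": TCP position; "eef_rot": TCP orientation; "contact_force": force on the tool from outside, world axes, zero at the start; "wrist_torque": the same for the moment, N m; "grip_width": finger opening in m; "grip_force": force on a finger pad.
Only numpy, scipy, OpenCV 4.12 (cv2) and the standard library are available. Lean on these libraries where they do the work, as an engineer would, in place of code of your own. Each camera call takes 0.05 s, during which the arm holds its last target. There are 200 camera calls.

## Working session

There is one attempt and no reset: what is moved stays moved. The work goes in short steps, Python scripts to look and compute and a shell command to move; the robot and the scene stay as the last step left them, time stands still between calls to the robot, and variables do not carry over. Pictures are saved under pics/ and viewed, at most 10 in all, crops included, and the job is handed in when it is done.

```bash
mkdir -p pics; python3 - <<'E'
from plant import bot, viewer
import cv2,pickle
s=bot.observe();print(s['time_s'],s['position'],s['eef_rot'],s['contact_force'])
d={}
for n in("scene","top"):
    c=viewer.capture(n);d[n]=c;cv2.imwrite(f"pics/{n}0.png",cv2.resize(c['img'],(800,600),interpolation=cv2.INTER_CUBIC));print(n,c['fx'],c['fy'],c['cx'],c['cy'],c['R'],c['t'])
pickle.dump(d,open('cap.pkl','wb'))
E
```

```text
0.0 [0.20106623 0.51131553 0.23050766] [ 1.86315782e-01  9.82489542e-01 -8.13453096e-04 -2.61985051e-04] [-0.45995004  0.76867365 -0.23453855]
scene 481.82059060083526 481.82059060083526 252.02781637697862 194.25322166486183 [[-0.71473359  0.69924906 -0.01437546]
 [ 0.60228115  0.60490938 -0.52090504]
 [-0.35554651 -0.3809664  -0.85349358]] [ 0.36746999 -0.27487977  1.33594281]
top 486.40626988055874 486.40626988055874 254.63444232130644 192.75147367503672 [[ 0.02612033 -0.99955208 -0.01460724]
 [-0.98854082 -0.02365383 -0.14908906]
 [ 0.14867676  0.01833411 -0.98871587]] [0.01694687 0.54303753 1.01733612]
```

View pics/scene0.png

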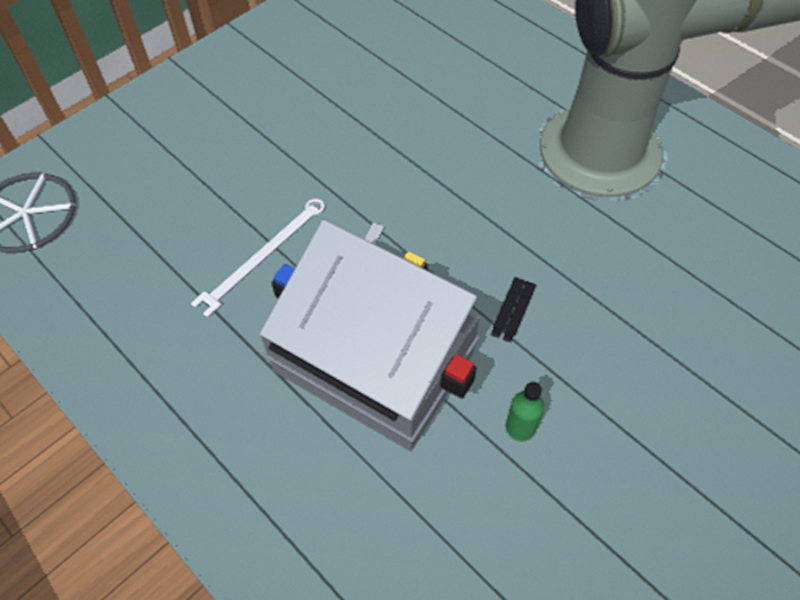

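View pics/top0.png

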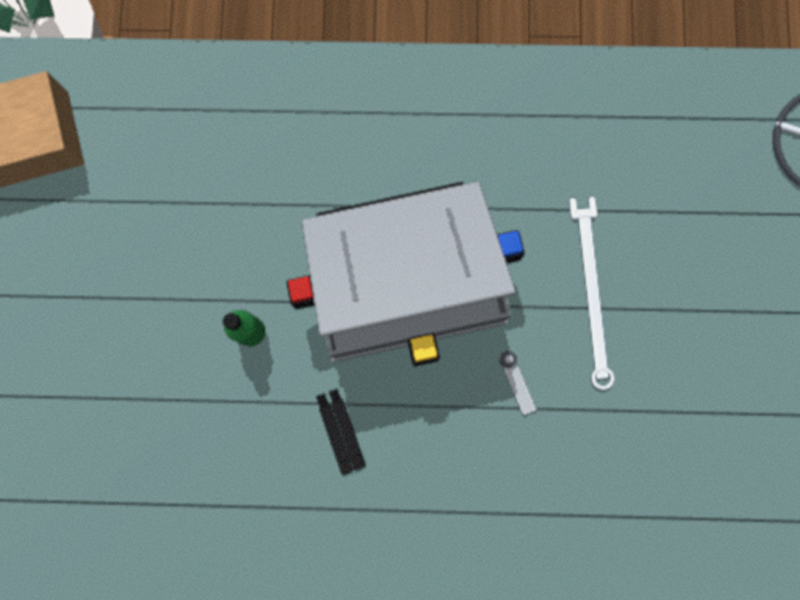

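The scene view shows the lid ajar, with its corners at (477,297), (322,221), (263,335) and (410,416). In the top view, red is at (301,290) on the left, yellow at (425,348) in front and blue at (511,244) on the right. The bottle is at (240,325), and the levers and cassette tool are in front of the bin. Next I'll fit the bin pose and the lid angle.

```bash
cat > h.py <<'E'
import numpy as np,pickle
from scipy.optimize import least_squares
k=512/800
d=pickle.load(open('cap.pkl','rb'))
def proj(c,X):
    p=np.asarray(X)@c['R'].T+c['t'];return np.c_[c['fx']*p[:,0]/p[:,2]+c['cx'],c['fy']*p[:,1]/p[:,2]+c['cy']]
def tri(a,b):
    f=lambda X:np.r_[(proj(d['top'],[X])[0]-np.array(a)*k),(proj(d['scene'],[X])[0]-np.array(b)*k)]
    r=least_squares(f,[.5,0,.1]);return r.x,abs(r.fun).max()
E
python3 - <<'E'
from h import *
import cv2
top=[(303,221),(478,183),(513,292),(322,333)];sc=[(410,416),(263,335),(322,221),(477,297)]
for a,b in zip(top,sc):print(tri(a,b))
print('red',tri((301,290),(460,368)))
def w(P,x):
    P=np.asarray(P,float);c,s=np.cos(x[2]),np.sin(x[2]);return np.c_[x[0]+c*P[:,0]-s*P[:,1],x[1]+s*P[:,0]+c*P[:,1],P[:,2]]
def lid(u,y,h,a): # u from hinge, h above lid bottom
    return [.09-u*np.cos(a)-h*np.sin(a)*(-1)*-1*-1 if 0 else .09-u*np.cos(a)+h*np.sin(a),y,.11+u*np.sin(a)+h*np.cos(a)]
def f(x):
    L=w([lid(0,.12,.008,x[3]),lid(0,-.12,.008,x[3]),lid(.18,-.12,.008,x[3]),lid(.18,.12,.008,x[3])],x)
    C=w([(-.108,0,.131)],x)
    return np.r_[(proj(d['top'],L)-np.array(top)*k).ravel(),(proj(d['scene'],L)-np.array(sc)*k).ravel(),(proj(d['top'],C)-np.array([(425,348)])*k).ravel()]
r=least_squares(f,[.5,0,0,.3]);print(r.x,np.round(r.fun,1))
x=r.x
pts=w([(0,.138,.131),(-.108,0,.131),(0,-.138,.131),lid(.15,0,.008,x[3]),(-.06,0,.118)],x);print(pts)
print(proj(d['top'],pts)/k)
im=cv2.resize(d['top']['img'][100:260,170:350],None,fx=4,fy=4,interpolation=cv2.INTER_CUBIC)[:,:]
for p in proj(d['top'],pts[:4]):
    cv2.drawMarker(im,tuple(int(v) for v in (p-[170,100])*4+2),(255,0,255),0,14,1)
cv2.imwrite('pics/crop.png',im[:600])
E
```

```text
(array([0.63535308, 0.15636139, 0.11528578]), np.float64(0.275586404852902))
(array([ 0.69287363, -0.0720442 ,  0.108181  ]), np.float64(0.7791421870836643))
(array([ 0.53685893, -0.11162816,  0.18030061]), np.float64(0.7869217844983041))
(array([0.4797217 , 0.11894592, 0.18141336]), np.float64(0.7578798390208021))
red (array([0.54246356, 0.15497771, 0.11778512]), np.float64(0.03089811090950434))
[0.57653601 0.02119467 0.24548057 0.39307207] [-1.7 -1.6  0.1 -2.3  1.7  0.2 -1.4  1.9  0.8  1.7 -2.8 -1.5  0.9 -2.5
  0.9 -2.1 -0.9 -0.9]
[[ 0.5429989   0.15505752  0.131     ]
 [ 0.47177378 -0.00505176  0.131     ]
 [ 0.61007312 -0.11266818  0.131     ]
 [ 0.53240367  0.01013805  0.17484409]
 [ 0.51833477  0.00661332  0.118     ]]
[[299.46333454 287.922419  ]
 [423.57838406 346.60568744]
 [509.62499457 241.31199649]
 [412.8113045  293.29904494]
 [415.08330052 311.1953078 ]]
```

View pics/crop.png

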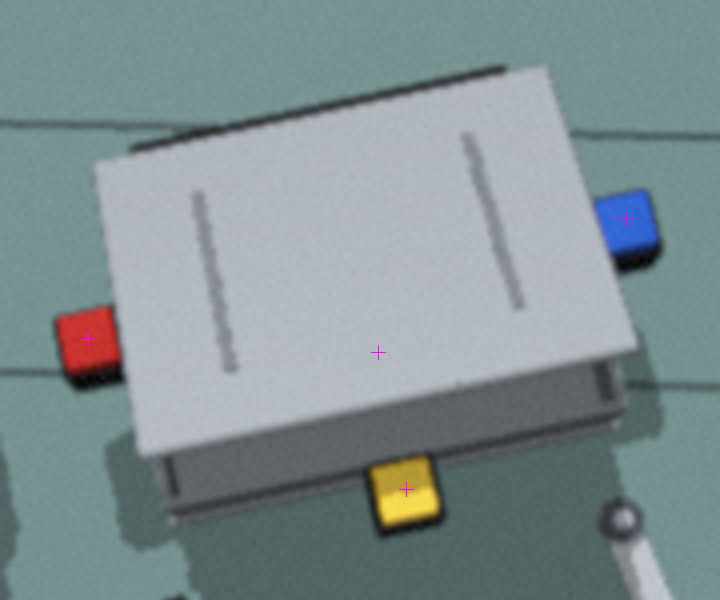

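Fit: the bin is at (0.577, 0.021) with yaw 0.245, and the lid is at 0.39 rad. In the crop, the markers sit within about 3 mm of the clip centres: red (88,340), yellow (406,489) and blue (627,219). Now I'll close the fingers and move over the lid.

```bash
python3 -m handwheel '[{"x":20.7,"y":-31.3,"grip":255},{"x":20.7,"y":-31.3,"grip":255},{"x":20.7,"y":-31.3,"grip":255},{"x":20.7,"y":-31.3,"grip":255},{"x":20.7,"y":-31.3,"grip":255}]' 20
python3 -m handwheel '[{"x":20.7,"y":-31.3,"grip":255},{"x":20.7,"y":-31.3,"grip":255},{"x":20.7,"y":-31.3,"grip":255},{"x":20.7,"y":-31.3,"grip":255},{"x":20.7,"y":-31.3,"grip":255}]'
python3 -m handwheel '[{"x":20.7,"y":-31.3,"grip":255},{"x":20.7,"y":-31.3,"grip":255},{"x":20.7,"y":-31.3,"grip":255},{"x":20.7,"y":-31.3,"grip":255},{"grip":255}]'
```

```text
schema error: expected keys x, y, z, ax, ay, az, grip
schema error: expected keys x, y, z, ax, ay, az, grip
schema error: expected keys x, y, z, ax, ay, az, grip
```

```bash
python3 -m handwheel '[{"x":20.7,"y":-31.3,"z":0,"ax":0,"ay":0,"az":0,"grip":255},{"x":20.7,"y":-31.3,"z":0,"ax":0,"ay":0,"az":0,"grip":255},{"x":20.7,"y":-31.3,"z":0,"ax":0,"ay":0,"az":0,"grip":255},{"x":20.7,"y":-31.3,"z":0,"ax":0,"ay":0,"az":0,"grip":255},{"x":20.7,"y":-31.3,"z":0,"ax":0,"ay":0,"az":0,"grip":255}]' 20
```

```text
time_s: 0.52
position: [0.3051, 0.3537, 0.2309]
eef_rot: [0.186, 0.983, -0.0, -0.0]
contact_force: [0.8, 0.2, -0.5]
grip_width: 0.0259
grip_force: 0.0
```

```bash
python3 -m handwheel '[{"x":22,"y":-33,"z":0,"ax":0,"ay":0,"az":0,"grip":255},{"x":22,"y":-33,"z":0,"ax":0,"ay":0,"az":0,"grip":255},{"x":22,"y":-33,"z":0,"ax":0,"ay":0,"az":0,"grip":255},{"x":22,"y":-33,"z":0,"ax":0,"ay":0,"az":0,"grip":255},{"x":22,"y":-33,"z":0,"ax":0,"ay":0,"az":0,"grip":255}]'
python3 -m handwheel '[{"x":22,"y":-33,"z":0,"ax":0,"ay":0,"az":0,"grip":255},{"x":22,"y":-33,"z":0,"ax":0,"ay":0,"az":0,"grip":255},{"x":22,"y":-33,"z":0,"ax":0,"ay":0,"az":0,"grip":255},{"x":22,"y":-33,"z":0,"ax":0,"ay":0,"az":0,"grip":255},{"x":22,"y":-33,"z":0,"ax":0,"ay":0,"az":0,"grip":255}]'
python3 -m handwheel '[{"x":6,"y":-13,"z":-15,"ax":0,"ay":0,"az":0,"grip":255},{"x":0,"y":0,"z":-15,"ax":0,"ay":0,"az":0,"grip":255},{"x":0,"y":0,"z":0,"ax":0,"ay":0,"az":0,"grip":255}]'
python3 - <<'E'
from plant import bot, viewer
import cv2
c=viewer.capture("scene");cv2.imwrite("pics/s1.png",cv2.resize(c['img'][100:300,130:390],None,fx=3,fy=3,interpolation=cv2.INTER_CUBIC))
E
```

```text
time_s: 0.93
position: [0.4153, 0.1885, 0.2312]
eef_rot: [0.186, 0.982, -0.0, -0.0]
contact_force: [0.8, 0.5, -0.1]
grip_width: 0.0001
grip_force: 0.0
time_s: 1.35
position: [0.5253, 0.0234, 0.231]
eef_rot: [0.187, 0.982, 0.0, -0.0]
contact_force: [0.9, 0.9, -0.9]
grip_width: 0.0001
grip_force: 0.0
time_s: 1.6
position: [0.5292, 0.0113, 0.1981]
eef_rot: [0.188, 0.982, -0.0, -0.003]
contact_force: [-0.6, 0.2, -1.2]
grip_width: 0.0003
grip_force: 0.0
```

View pics/s1.png

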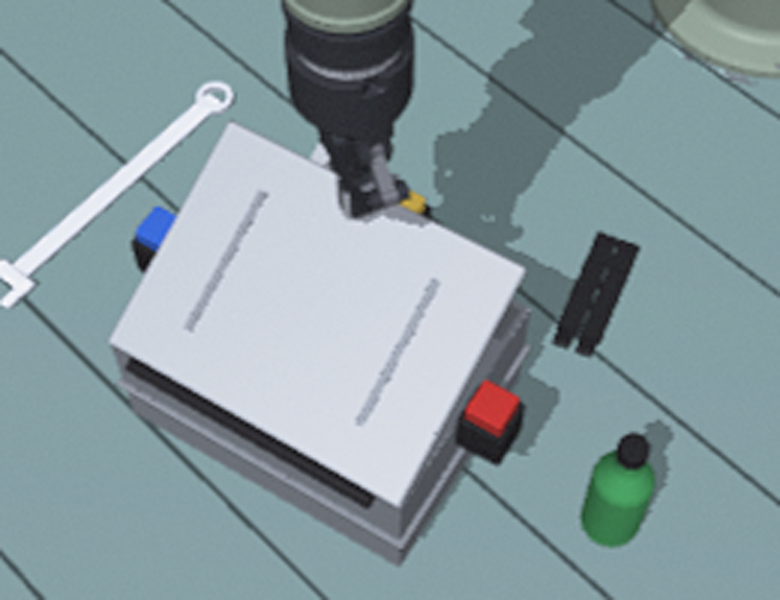

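The fingertips at (360,210) are above the lid, close behind its front edge. I'll go a little farther in and press down.

```bash
python3 -m handwheel '[{"x":8,"y":2,"z":-8,"ax":0,"ay":0,"az":0,"grip":255},{"x":0,"y":0,"z":-8,"ax":0,"ay":0,"az":0,"grip":255},{"x":-2,"y":0,"z":-8,"ax":0,"ay":0,"az":0,"grip":255},{"x":-2,"y":0,"z":-8,"ax":0,"ay":0,"az":0,"grip":255},{"x":-2,"y":-1,"z":-8,"ax":0,"ay":0,"az":0,"grip":255}]'
python3 -m handwheel '[{"x":-2,"y":0,"z":-8,"ax":0,"ay":0,"az":0,"grip":255},{"x":-2,"y":-1,"z":-8,"ax":0,"ay":0,"az":0,"grip":255},{"x":-2,"y":-1,"z":-8,"ax":0,"ay":0,"az":0,"grip":255},{"x":-2,"y":0,"z":-6,"ax":0,"ay":0,"az":0,"grip":255},{"x":0,"y":0,"z":0,"ax":0,"ay":0,"az":0,"grip":255}]'
```

```text
time_s: 2.07
position: [0.5323, 0.014, 0.1607]
eef_rot: [0.186, 0.983, 0.0, -0.0]
contact_force: [-0.8, 1.4, 1.3]
grip_width: -0.0001
grip_force: 0.7
time_s: 2.48
position: [0.5237, 0.0113, 0.1298]
eef_rot: [0.186, 0.982, -0.0, -0.001]
contact_force: [0.2, 0.3, 0.4]
grip_width: 0.0004
grip_force: 0.0
```

```bash
python3 -m handwheel '[{"x":-1,"y":0,"z":-4,"ax":0,"ay":0,"az":0,"grip":255},{"x":0,"y":0,"z":-4,"ax":0,"ay":0,"az":0,"grip":255},{"x":0,"y":0,"z":-2,"ax":0,"ay":0,"az":0,"grip":255},{"x":0,"y":0,"z":0,"ax":0,"ay":0,"az":0,"grip":255}]'
python3 -m handwheel '[{"x":0,"y":0,"z":-2,"ax":0,"ay":0,"az":0,"grip":255},{"x":0,"y":0,"z":0,"ax":0,"ay":0,"az":0,"grip":255}]'
```

```text
time_s: 2.82
position: [0.5237, 0.0113, 0.1208]
eef_rot: [0.186, 0.982, -0.0, -0.0]
contact_force: [0.5, -0.7, 0.4]
grip_width: -0.0
grip_force: 0.0
time_s: 2.98
position: [0.524, 0.0114, 0.1192]
eef_rot: [0.186, 0.982, 0.0, 0.0]
contact_force: [-0.2, -0.0, 0.1]
grip_width: -0.0
grip_force: 0.0
```

```bash
python3 -m handwheel '[{"x":0,"y":0,"z":-2,"ax":0,"ay":0,"az":0,"grip":255},{"x":0,"y":0,"z":0,"ax":0,"ay":0,"az":0,"grip":255}]'
python3 -m handwheel '[{"x":0,"y":0,"z":-1,"ax":0,"ay":0,"az":0,"grip":255},{"x":0,"y":0,"z":0,"ax":0,"ay":0,"az":0,"grip":255}]'
python3 - <<'E'
from plant import bot, viewer
import cv2
c=viewer.capture("scene");cv2.imwrite("pics/s2.png",cv2.resize(c['img'][100:300,130:390],None,fx=3,fy=3,interpolation=cv2.INTER_CUBIC))
E
```

```text
time_s: 3.15
position: [0.5242, 0.0114, 0.118]
eef_rot: [0.186, 0.982, 0.0, 0.0]
contact_force: [-1.6, -0.2, 6.4]
grip_width: -0.0003
grip_force: 3.2
time_s: 3.32
position: [0.5242, 0.0114, 0.1179]
eef_rot: [0.186, 0.983, 0.0, 0.001]
contact_force: [-5.2, -0.4, 13.6]
grip_width: 0.0003
grip_force: 6.9
```

View pics/s2.png

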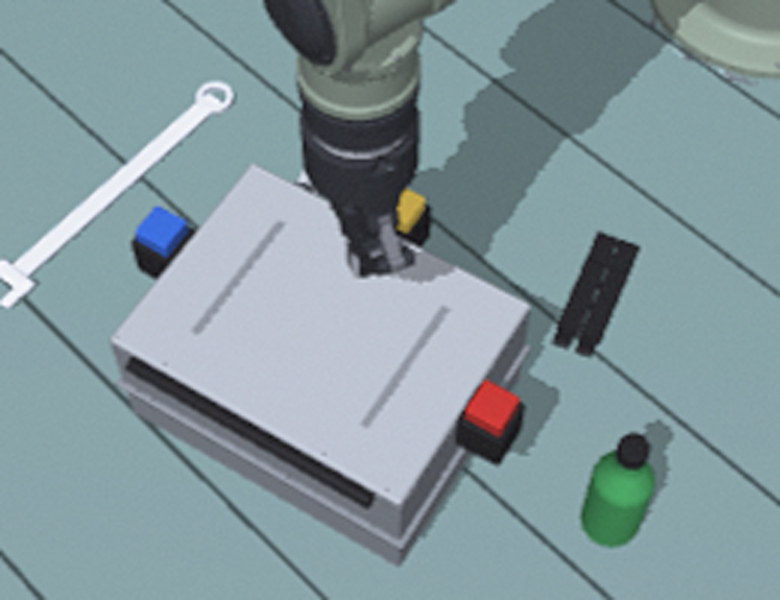

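The lid is shut: the fingers met a firm stop at z = 0.118. All the clips are up and the other objects haven't moved. Next is red, at (0.542, 0.155).

```bash
python3 -m handwheel '[{"x":0,"y":0,"z":20,"ax":0,"ay":0,"az":0,"grip":255},{"x":2,"y":10,"z":25,"ax":0,"ay":0,"az":0,"grip":255},{"x":5,"y":38,"z":0,"ax":0,"ay":0,"az":0,"grip":255},{"x":5,"y":38,"z":0,"ax":0,"ay":0,"az":0,"grip":255},{"x":5,"y":38,"z":0,"ax":0,"ay":0,"az":0,"grip":255}]'
python3 -m handwheel '[{"x":1,"y":20,"z":0,"ax":0,"ay":0,"az":0,"grip":255},{"x":0,"y":0,"z":-10,"ax":0,"ay":0,"az":0,"grip":255},{"x":0,"y":0,"z":-10,"ax":0,"ay":0,"az":0,"grip":255},{"x":0,"y":0,"z":0,"ax":0,"ay":0,"az":0,"grip":255}]'
python3 - <<'E'
from plant import bot, viewer
import cv2
c=viewer.capture("top");cv2.imwrite("pics/t3.png",cv2.resize(c['img'][100:260,140:350],None,fx=3.7,fy=3.7,interpolation=cv2.INTER_CUBIC))
E
```

```text
time_s: 3.78
position: [0.5416, 0.1364, 0.1621]
eef_rot: [0.187, 0.982, 0.0, 0.001]
contact_force: [0.6, -1.2, -0.1]
grip_width: 0.0001
grip_force: 0.0
time_s: 4.12
position: [0.54, 0.1546, 0.1387]
eef_rot: [0.186, 0.982, -0.001, -0.002]
contact_force: [-0.7, -0.1, -0.1]
grip_width: 0.0003
grip_force: 0.0
```

View pics/t3.png

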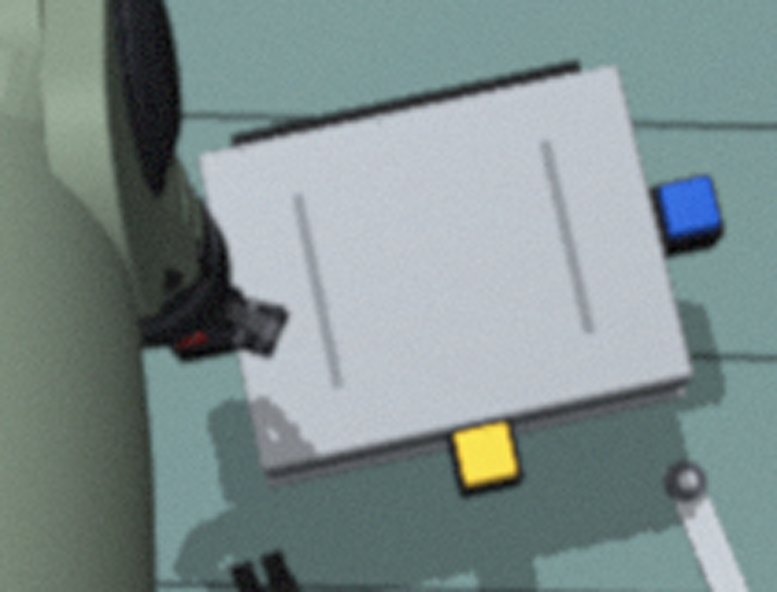

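The lid is flat. A sliver of red shows at (192,342) under the gripper where the fingers should be, and yellow (485,453) and blue (690,207) match the fit. Pressing red.

```bash
python3 -m handwheel '[{"x":1,"y":0,"z":-5,"ax":0,"ay":0,"az":0,"grip":255},{"x":0,"y":0,"z":-4,"ax":0,"ay":0,"az":0,"grip":255},{"x":0,"y":0,"z":-3,"ax":0,"ay":0,"az":0,"grip":255},{"x":0,"y":0,"z":-3,"ax":0,"ay":0,"az":0,"grip":255}]'
python3 -m handwheel '[{"x":0,"y":0,"z":-2,"ax":0,"ay":0,"az":0,"grip":255},{"x":0,"y":0,"z":-1,"ax":0,"ay":0,"az":0,"grip":255},{"x":0,"y":0,"z":0,"ax":0,"ay":0,"az":0,"grip":255}]'
```

```text
time_s: 4.5
position: [0.5432, 0.1543, 0.1264]
eef_rot: [0.187, 0.982, -0.0, 0.0]
contact_force: [-0.1, -2.4, 2.2]
grip_width: 0.0
grip_force: 1.5
time_s: 4.75
position: [0.5429, 0.1553, 0.1232]
eef_rot: [0.186, 0.982, 0.0, 0.0]
contact_force: [0.7, -1.6, 0.2]
grip_width: 0.0004
grip_force: 0.4
```

```bash
python3 -m handwheel '[{"x":0,"y":0,"z":-2,"ax":0,"ay":0,"az":0,"grip":255},{"x":0,"y":0,"z":-1,"ax":0,"ay":0,"az":0,"grip":255},{"x":0,"y":0,"z":0,"ax":0,"ay":0,"az":0,"grip":255}]'
```

```text
time_s: 5.0
position: [0.543, 0.1554, 0.121]
eef_rot: [0.186, 0.983, 0.0, 0.0]
contact_force: [-2.3, -1.8, 7.4]
grip_width: -0.0002
grip_force: 3.8
```

Red is against its stop at 0.121. Next is yellow.

```bash
python3 -m handwheel '[{"x":0,"y":0,"z":0,"ax":0,"ay":0,"az":0,"grip":255},{"x":0,"y":0,"z":20,"ax":0,"ay":0,"az":0,"grip":255},{"x":0,"y":0,"z":20,"ax":0,"ay":0,"az":0,"grip":255},{"x":-14,"y":-32,"z":0,"ax":0,"ay":0,"az":0,"grip":255},{"x":-14,"y":-32,"z":0,"ax":0,"ay":0,"az":0,"grip":255}]'
python3 -m handwheel '[{"x":-14,"y":-32,"z":0,"ax":0,"ay":0,"az":0,"grip":255},{"x":-14,"y":-32,"z":0,"ax":0,"ay":0,"az":0,"grip":255},{"x":-15,"y":-32,"z":0,"ax":0,"ay":0,"az":0,"grip":255},{"x":0,"y":0,"z":-11,"ax":0,"ay":0,"az":0,"grip":255},{"x":0,"y":0,"z":-11,"ax":0,"ay":0,"az":0,"grip":255}]'
python3 -m handwheel '[{"x":0,"y":0,"z":0,"ax":0,"ay":0,"az":0,"grip":255}]'
```

```text
time_s: 5.42
position: [0.5159, 0.0923, 0.1612]
eef_rot: [0.184, 0.983, 0.001, 0.001]
contact_force: [0.2, -0.7, -1.3]
grip_width: -0.0001
grip_force: 0.0
time_s: 5.83
position: [0.4716, -0.0059, 0.1385]
eef_rot: [0.188, 0.982, 0.001, 0.001]
contact_force: [0.0, -1.1, -0.4]
grip_width: 0.0001
grip_force: 0.0
time_s: 5.92
position: [0.4703, -0.0047, 0.1366]
eef_rot: [0.187, 0.982, 0.0, -0.001]
contact_force: [0.1, 0.3, -1.1]
grip_width: -0.0003
grip_force: 0.0
```

```bash
python3 -m handwheel '[{"x":1,"y":0,"z":-4,"ax":0,"ay":0,"az":0,"grip":255},{"x":0,"y":0,"z":-4,"ax":0,"ay":0,"az":0,"grip":255},{"x":0,"y":0,"z":-3,"ax":0,"ay":0,"az":0,"grip":255},{"x":0,"y":0,"z":-3,"ax":0,"ay":0,"az":0,"grip":255},{"x":0,"y":0,"z":0,"ax":0,"ay":0,"az":0,"grip":255}]'
python3 -m handwheel '[{"x":0,"y":0,"z":-2,"ax":0,"ay":0,"az":0,"grip":255},{"x":0,"y":0,"z":-1,"ax":0,"ay":0,"az":0,"grip":255},{"x":0,"y":0,"z":0,"ax":0,"ay":0,"az":0,"grip":255}]'
```

```text
time_s: 6.33
position: [0.4732, -0.0043, 0.124]
eef_rot: [0.186, 0.983, 0.0, 0.0]
contact_force: [0.5, 0.7, 0.0]
grip_width: 0.0001
grip_force: 0.0
time_s: 6.58
position: [0.473, -0.0045, 0.1212]
eef_rot: [0.186, 0.983, 0.0, 0.0]
contact_force: [0.6, 1.2, 1.2]
grip_width: 0.0002
grip_force: 0.4
```

Not at a firm stop yet, so I'll go 1 mm further. After that I'll raise and move to blue at (0.608, -0.113).

```bash
python3 -m handwheel '[{"x":0,"y":0,"z":-1,"ax":0,"ay":0,"az":0,"grip":255},{"x":0,"y":0,"z":0,"ax":0,"ay":0,"az":0,"grip":255},{"x":0,"y":0,"z":0,"ax":0,"ay":0,"az":0,"grip":255}]'
python3 -m handwheel '[{"x":0,"y":0,"z":20,"ax":0,"ay":0,"az":0,"grip":255},{"x":0,"y":0,"z":20,"ax":0,"ay":0,"az":0,"grip":255},{"x":27,"y":-22,"z":0,"ax":0,"ay":0,"az":0,"grip":255},{"x":27,"y":-22,"z":0,"ax":0,"ay":0,"az":0,"grip":255},{"x":27,"y":-22,"z":0,"ax":0,"ay":0,"az":0,"grip":255}]'
python3 -m handwheel '[{"x":27,"y":-22,"z":0,"ax":0,"ay":0,"az":0,"grip":255},{"x":27,"y":-21,"z":0,"ax":0,"ay":0,"az":0,"grip":255},{"x":0,"y":0,"z":0,"ax":0,"ay":0,"az":0,"grip":255}]'
python3 - <<'E'
from plant import bot, viewer
import cv2
c=viewer.capture("scene");cv2.imwrite("pics/s4.png",cv2.resize(c['img'][100:300,130:390],None,fx=3,fy=3,interpolation=cv2.INTER_CUBIC))
E
```

```text
time_s: 6.83
position: [0.473, -0.0045, 0.121]
eef_rot: [0.186, 0.983, 0.0, 0.0]
contact_force: [-1.8, 1.3, 8.8]
grip_width: -0.0002
grip_force: 4.0
time_s: 7.25
position: [0.5547, -0.0713, 0.1608]
eef_rot: [0.186, 0.983, -0.0, 0.0]
contact_force: [1.2, 0.3, -0.3]
grip_width: -0.0002
grip_force: 0.0
time_s: 7.5
position: [0.6121, -0.1181, 0.1595]
eef_rot: [0.188, 0.982, -0.001, 0.002]
contact_force: [-0.2, -1.0, -0.1]
grip_width: -0.0003
grip_force: 0.0
```

View pics/s4.png

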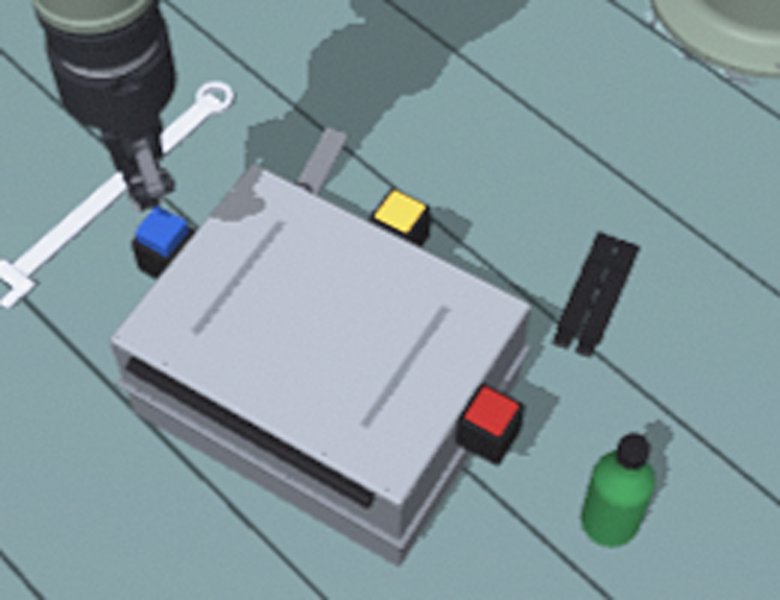

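Red (492,410) and yellow (402,212) are pressed down. The fingers at (150,195) are above blue (163,230). I'll lower onto blue, checking the position first.

```bash
python3 -m handwheel '[{"x":0,"y":0,"z":-11,"ax":0,"ay":0,"az":0,"grip":255},{"x":0,"y":0,"z":-11,"ax":0,"ay":0,"az":0,"grip":255},{"x":0,"y":0,"z":0,"ax":0,"ay":0,"az":0,"grip":255},{"x":0,"y":0,"z":0,"ax":0,"ay":0,"az":0,"grip":255}]'
```

```text
time_s: 7.88
position: [0.6059, -0.1125, 0.1369]
eef_rot: [0.186, 0.983, 0.0, -0.002]
contact_force: [-0.4, 0.7, 0.7]
grip_width: -0.0001
grip_force: 0.0
```

```bash
python3 -m handwheel '[{"x":0,"y":0,"z":-4,"ax":0,"ay":0,"az":0,"grip":255},{"x":0,"y":0,"z":-4,"ax":0,"ay":0,"az":0,"grip":255},{"x":0,"y":0,"z":-4,"ax":0,"ay":0,"az":0,"grip":255},{"x":0,"y":0,"z":-4,"ax":0,"ay":0,"az":0,"grip":255},{"x":0,"y":0,"z":0,"ax":0,"ay":0,"az":0,"grip":255}]'
python3 -m handwheel '[{"x":0,"y":0,"z":-1,"ax":0,"ay":0,"az":0,"grip":255},{"x":0,"y":0,"z":0,"ax":0,"ay":0,"az":0,"grip":255},{"x":0,"y":0,"z":0,"ax":0,"ay":0,"az":0,"grip":255}]'
```

```text
time_s: 8.3
position: [0.6079, -0.1135, 0.1218]
eef_rot: [0.186, 0.983, 0.0, 0.0]
contact_force: [-0.1, -0.5, -0.5]
grip_width: -0.0002
grip_force: 0.0
time_s: 8.55
position: [0.6078, -0.1138, 0.1212]
eef_rot: [0.186, 0.982, -0.0, -0.0]
contact_force: [-0.3, 0.0, 0.3]
grip_width: 0.0001
grip_force: 0.1
```

```bash
python3 -m handwheel '[{"x":0,"y":0,"z":-1.5,"ax":0,"ay":0,"az":0,"grip":255},{"x":0,"y":0,"z":0,"ax":0,"ay":0,"az":0,"grip":255},{"x":0,"y":0,"z":0,"ax":0,"ay":0,"az":0,"grip":255}]'
python3 -m handwheel '[{"x":0,"y":0,"z":25,"ax":0,"ay":0,"az":0,"grip":255},{"x":0,"y":0,"z":35,"ax":0,"ay":0,"az":0,"grip":255},{"x":-20,"y":-30,"z":35,"ax":0,"ay":0,"az":0,"grip":255},{"x":-20,"y":-30,"z":0,"ax":0,"ay":0,"az":0,"grip":255},{"x":0,"y":0,"z":0,"ax":0,"ay":0,"az":0,"grip":255}]'
python3 - <<'E'
from plant import bot, viewer
import cv2
c=viewer.capture("scene");cv2.imwrite("pics/s5.png",cv2.resize(c['img'][100:300,130:390],None,fx=3,fy=3,interpolation=cv2.INTER_CUBIC))
E
```

```text
time_s: 8.8
position: [0.6078, -0.1138, 0.121]
eef_rot: [0.186, 0.982, -0.0, 0.0]
contact_force: [-2.5, 2.2, 7.8]
grip_width: 0.0002
grip_force: 4.3
time_s: 9.22
position: [0.5701, -0.1732, 0.2111]
eef_rot: [0.189, 0.982, -0.002, 0.001]
contact_force: [0.2, -0.4, -0.6]
grip_width: 0.0001
grip_force: 0.0
```

View pics/s5.png

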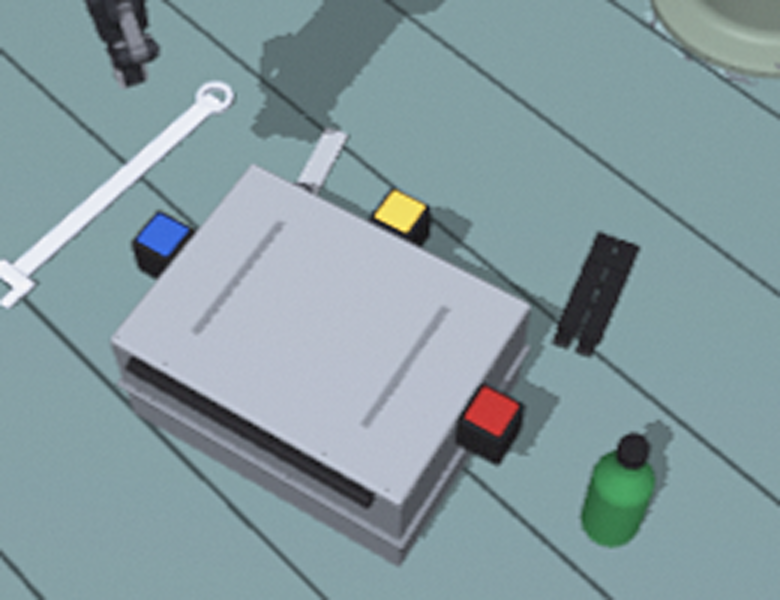

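The lid is flat, all three clips are down (blue at (163,235)), and the gripper is clear at (120,60) with nothing disturbed. Handing in.

```bash
python3 -c "
from plant import bot
print(bot.sign_off())"
```

```text
the job is handed in; nothing more can be done
None
```

I pushed the lid shut and pressed the red, yellow and blue clips down to their stops in that order. The bottle and tools look unmoved in the last picture. I handed the job in at about 9.3 s; the hand-in returned no verdict.

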